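# Sweep the returned ointment pots into the returns tray

## Robot

A 6-joint arm with a two-finger parallel gripper is mounted at the origin on the work surface. World frame = base frame: x ahead of the robot, y to its left, z up, the work surface at z = 0. Lengths are in mm, angles in rad, forces in N, time in s.
With the tool pointing down it reaches from about 350 to 975 mm from the base axis. Payload 4.9 kg.
Tool frame: the origin (TCP) lies midway between the tips of the shut fingers; the grasp point (between the pads) lies 19 mm behind it; x points along the fingers, y is the direction in which the jaws open and shut, and the axes are right-handed (so a half turn about x gives the same grasp; the last joint's range is limited). The gripper opens to 85 mm and grips with 20 to 120 N. Pads are 22 mm wide; open, the fingers measure 114 mm over their backs; the gripper's body (76 mm by 85 mm) begins 54 mm behind the grasp point. The pads swing forward as they close: fully open they stand 13 mm farther back than shut.
Start: joints at [-1.256, 0.053, 1.613, -0, 1.476, -0.119], TCP at [262.694, -567.092, 231.304] pointing down, gripper open.
Joint ranges: [-3.01, 3.01], [-1.01, 2.22], [0.06, 2.58], [-1.02, 4.17], [0.09, 2.62], [-3.14, 3.14]. Speed limits (rad/s): [2.57, 2.57, 3.14, 3.14, 3.14, 3.14].

## Interface

Orientations are given as a 3x3 rotation matrix whose columns are the frame's x, y, z axes.
In Python, from station import env gives the robot as it stands.
- The arm moves only by the shell command python3 -m inch 'ROWS' [OPENING] [FORCE]. ROWS is JSON, a list of rows, each a list of 6 numbers: the shift along the tool's x, y, z in mm, then the turn, a rotation vector about the tool's x, y, z in degrees. A call has 1 to 12 rows; each row is the pose to reach, as a shift and turn from the pose commanded when the call began, along the tool's axes at that moment; what a row does not reach only later rows make up. A row lasts 1/8 s, in which the tool goes at most 62.5 mm and 10.7 degrees, less where a joint would pass 70% of its speed; a pose out of reach is approached as far as the arm can. A call with a gripper value outside its range is refused whole. OPENING is the gripper command: -1 is fully open, 1 is shut, values between are in proportion, set as the call begins (- or left out, the last holds). The fingers move at their own pace and stop on an object; FORCE is the grip in N (left out, the last holds). Time passes only in rows, so rows that repeat a pose let the fingers close. It gives the time, the measured TCP pose, the force and the opening at its end, in the units of the state.
- env.get_state(): the state, without advancing time (a new reading comes with each control period).
- env.grab_frame(name): name is "scene" or "top"; returns (picture, depth): 400x640x3 uint8, red, green, blue; 400x640 float32, mm along the optical axis (not along the pixel's ray), 0 where there is no reading.
- env.calibration(name): a dict with "fx", "fy", "cx", "cy" (pixels), "eye" and "attitude" of the camera in the world. Camera axes: x right, y down, z forward; pixel columns grow to the right and rows downward; lengths in mm; the calibration is good to about 2 mm. A picture is of the moment at which its call begins. calibration takes no time and is no camera call.
- env.hand_in(): hands the job in, once; it reports no verdict.
The state is a dict: "time": time; "qpos": joint angles; "qvel": joint speeds; "effort": joint torques, N m; "tcp_pos": TCP position; "orientation": TCP orientation; "contact_force": force on the tool from outside, world axes, zero at the start; "torque": the same for the moment, N m; "opening": finger opening in mm.
Only numpy, scipy, OpenCV 4.12 (cv2) and the standard library are available. Lean on these libraries where they do the work, as an engineer would, in place of code of your own. Each camera call takes 0.05 s, during which the arm holds its last target. There are 200 camera calls.

## Task

Three small blue ointment pots have been handed back and lie on the brown sorting board. Sweep them along the board with the fingertips, over its open end and into the empty orange tray, without picking up or lifting any of them. Leave the two white bottles that stand on the board and the yellow-capped jar beside it standing where they are.

Things in the scene. Friction and masses are not known exactly. Their poses are not given: they have to be found in the camera images.
- board: Sorting board fixed to the table: brown rectangular plate, 240 mm along its x, 300 mm along its y (long axis), flat top 55 mm above the table. Low aluminium rails 12 mm wide run along its two long sides (inner faces at x = +-108 mm) and stand 10 mm above the top; both ends (y = +-150 mm) are open with no lip, and a tray stands against each. Origin: centre of the footprint, on the table; z up.
- returns_tray: Orange open tray, empty, fixed against one of the two open ends of the board (either one); axes parallel to the board's. 220 mm along x, 120 mm along y, 50 mm tall, so that its rim is 5 mm below the board's top; walls and floor 4 mm; its centre is 212 mm from the board's centre (2 mm gap to the board's end). Origin: centre of its underside, on the table.
- stock_tray: Blue tray of the same size and mounting at the board's other end, filled with eight fixed white medicine bottles whose tops are 59 mm above the table. Not to be used. Origin: centre of its underside, on the table.
- jar: Jar with a yellow cap, 60 mm diameter, 70 mm tall, 0.2 kg, standing loose on the table just outside one long side of the board (the side nearer the robot). Leave it. Origin: centre of its underside.
- pot1: Small closed ointment pot lying flat and loose on the sorting board: blue disc with a white band and white dot on top, 36 mm diameter, 16 mm high, about 20 g; slides easily. Origin: its centre, 8 mm above the board's top at the start; z is its axis.
- pot2: Small closed ointment pot lying flat and loose on the sorting board: blue disc with a white band and white dot on top, 36 mm diameter, 16 mm high, about 20 g; slides easily. Origin: its centre, 8 mm above the board's top at the start; z is its axis.
- pot3: Small closed ointment pot lying flat and loose on the sorting board: blue disc with a white band and white dot on top, 36 mm diameter, 16 mm high, about 20 g; slides easily. Origin: its centre, 8 mm above the board's top at the start; z is its axis.
- bottle1: White medicine bottle with a paper label and green stripe, 35 mm diameter, 55 mm tall, about 60 g, standing loose on the sorting board near one of the rails. Leave it standing where it is. Origin: centre of its underside.
- bottle2: White medicine bottle with a paper label and green stripe, 35 mm diameter, 55 mm tall, about 60 g, standing loose on the sorting board near one of the rails. Leave it standing where it is. Origin: centre of its underside.
Not all that is in view belongs to the job. Leave any green or turquoise look-alike of the pot1 alone. What is shaped like the pot3 but red is not meant.

How it is judged:
By the outcome, as a careful person would: the job done as asked, in the order asked, and still so for the second after the job is handed in, with the robot touching nothing.
It also fails if it takes over 58 s, if anything falls off the work surface, if the arm or the gripper's body presses on something with over 40 N, if the wrist force passes 120 N, or if a joint passes its speed limit or range.

## Working session

There is one attempt and no reset: what is moved stays moved. The work goes in short steps, Python scripts to look and compute and a shell command to move; the robot and the scene stay as the last step left them, time stands still between calls to the robot, and variables do not carry over. Pictures are saved under pics/ and viewed, about 8 in all and at most 12, crops included, and the job is handed in when it is done.

```bash
mkdir -p pics; ls; cat > h.py <<'E'
from station import env
import numpy as np, cv2
def grab(n,tag):
    p,d=env.grab_frame(n); cv2.imwrite(f'pics/{tag}.png',p[:,:,::-1]); np.savez(f'pics/{tag}.npz',p=p,d=d); return p,d
def world(n,u,v,z):
    c=env.calibration(n); R=np.array(c['attitude'])
    r=np.array([(u-c['cx'])/c['fx']*z,(v-c['cy'])/c['fy']*z,z]); return R@r+np.array(c['eye'])
def cloud(n,d):
    v,u=np.mgrid[:400,:640]; c=env.calibration(n)
    P=np.stack([(u-c['cx'])/c['fx']*d,(v-c['cy'])/c['fy']*d,d],-1)@np.array(c['attitude']).T+np.array(c['eye'])
    P[d==0]=np.nan; return P
E
python3 - <<'E'
from h import *
for n in('top','scene'):
    grab(n,n+'0'); print(env.calibration(n))
print(env.get_state())
a=[cv2.imread(f'pics/{n}0.png') for n in('top',)]
E
```

```text
pics
{'fx': 420.40363908837344, 'fy': 420.40363908837344, 'cx': 321.47381933027094, 'cy': 206.25092347394204, 'eye': array([394.73383468,  50.29475776, 857.46160558]), 'attitude': array([[-0.02682937, -0.98389714,  0.1767105 ],
       [-0.9992142 ,  0.02123638, -0.03346646],
       [ 0.02917487, -0.17746953, -0.98369375]])}
{'fx': 500.31192091327904, 'fy': 500.31192091327904, 'cx': 313.7632111373271, 'cy': 203.96775549903722, 'eye': array([1366.07737511,  124.60705699,  654.84271526]), 'attitude': array([[-0.11932276,  0.57112879, -0.8121416 ],
       [ 0.99280985,  0.06079059, -0.10311695],
       [-0.00952249, -0.81860638, -0.57427599]])}
{'time': 0.1, 'qpos': array([-1.25599569e+00,  5.32884097e-02,  1.61416364e+00,  5.13355901e-06,
        1.47600174e+00, -1.18983285e-01]), 'qvel': array([-0.00093451, -0.00068047, -0.00205725,  0.00027178, -0.00127336,
        0.00217425]), 'effort': array([ 2.81880975e-04, -3.94905710e+01, -3.71361601e+01, -1.21551388e-04,
        3.89425404e-03,  1.00727542e-05]), 'tcp_pos': array([ 262.52648971, -566.56579265,  230.18331557]), 'orientation': array([[-5.71399715e-04,  4.20306294e-01, -9.07382109e-01],
       [ 1.77126261e-03, -9.07380409e-01, -4.20306622e-01],
       [-9.99998268e-01, -1.84737508e-03, -2.25995915e-04]]), 'contact_force': array([-0.96825056, -0.44782627,  0.13105476]), 'torque': array([0.02509906, 0.01794166, 0.09334504]), 'opening': 85.35702383081858}
```

View pics/top0.png

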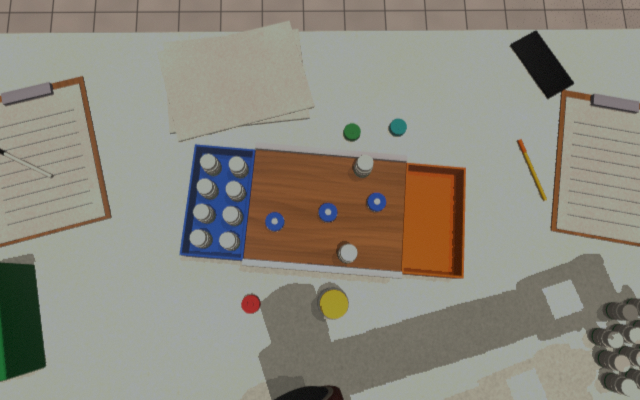

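View pics/scene0.png

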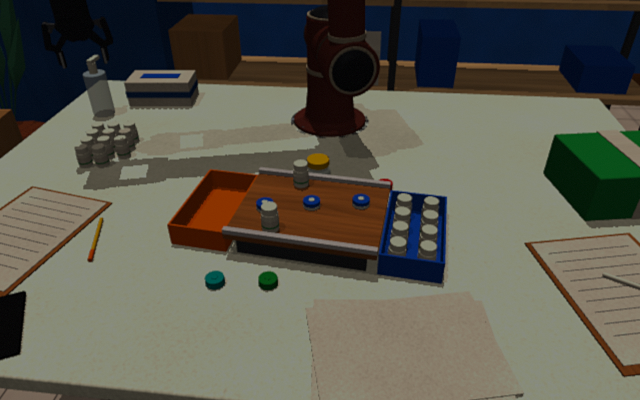

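Top view: the pots lie at pixels (275,221), (328,212) and (376,202). The bottles stand at (364,165) and (347,253), the jar at (334,305), and the orange tray is on the right, centred near (434,220). The scene view agrees, though one bottle partly hides a pot there. Next I measure positions.

```bash
cat > m.py <<'E'
from h import *
def load(t):
    f=np.load(f'pics/{t}.npz'); return f['p'],f['d']
def blobs(mask,amin=30):
    k,l,s,c=cv2.connectedComponentsWithStats(mask.astype(np.uint8)); return [(l==i) for i in range(1,k) if s[i,4]>=amin]
E
python3 - <<'E'
from m import *
for n in('top','scene'):
    p,d=load(n+'0'); P=cloud(n,d); h=cv2.cvtColor(p,cv2.COLOR_RGB2HSV)
    print(n)
    for nm,m in dict(blue=(abs(h[...,0].astype(int)-112)<12)&(h[...,1]>150)&(h[...,2]>50),orange=(abs(h[...,0].astype(int)-9)<5)&(h[...,1]>225)&(h[...,2]>90),yellow=(abs(h[...,0].astype(int)-25)<4)&(h[...,1]>180)&(h[...,2]>90)).items():
        for b in blobs(m):
            v,u=np.nonzero(b); q=P[b]; q=q[~np.isnan(q[:,0])]
            top=q[q[:,2]>np.percentile(q[:,2],90)-5]
            print(nm,len(u),u.mean().round(),v.mean().round(),'med',np.median(q,0).round(1),'mid top',((top.min(0)+top.max(0))/2).round(1),'span',np.ptp(top,axis=0).round(1))
    # bottles: points well above board
    m=(P[...,2]>92)&(P[...,2]<125)&(P[...,0]>300)&(P[...,0]<750)&(abs(P[...,1])<250)
    for b in blobs(m,15):
        q=P[b]; t=q[q[:,2]>np.percentile(q[:,2],95)-4]; print('tall',b.sum(),((t.min(0)+t.max(0))/2).round(1),np.ptp(t,axis=0).round(1))
    # brown board plane
    m=(abs(h[...,0].astype(int)-11)<6)&(h[...,1]>90)&(abs(P[...,2]-55)<6)&(P[...,0]>350)&(P[...,0]<750)&(abs(P[...,1])<300)
    b=max(blobs(m),key=np.sum)&(h[...,1]<225); v,u=np.nonzero(b);q=P[b]
    print('board',np.median(q[:,2]),cv2.minAreaRect(q[:,:2].astype(np.float32)),cv2.boxPoints(cv2.minAreaRect(q[:,:2].astype(np.float32))).round(0).tolist())
    m=(abs(P[...,2]-65)<4)&(h[...,1]<90)&(P[...,0]>350)&(P[...,0]<750)&(abs(P[...,1])<250)
    for b in blobs(m,60):
        q=P[b]; print('rail',b.sum(),q.mean(0).round(1),cv2.minAreaRect(q[:,:2].astype(np.float32)))
E
```

```text
top
blue 2743 221.0 209.0 med [548.2 226.7   3.7] mid top [555.5 223.2  49.6] span [228.  137.8   8.9]
blue 187 376.0 202.0 med [542.3 -80.9  70. ] mid top [543.4 -81.2  70.3] span [33.3 31.4  6.4]
blue 192 327.0 212.0 med [524.6  12.9  70.2] mid top [524.9  12.3  70.5] span [31.9 32.6  6.4]
blue 194 274.0 221.0 med [509.1 113.7  70.1] mid top [509.9 112.9  70.7] span [30.9 32.3  7.5]
yellow 127 535.0 176.0 med [ 603.5 -432.     6.3] mid top [ 603.5 -431.7    7.5] span [100.4  34.6   7.7]
yellow 573 333.0 303.0 med [355.6   6.8  68.9] mid top [356.    7.   69.3] span [46.7 47.9  7.4]
tall 258 [609.7 -58.  110. ] [29.5 29.9  5.6]
tall 267 [445.6 -21.1 110.5] [28.7 30.3  6.6]
board 54.122258565529535 ((533.9801635742188, 10.51470947265625), (305.9442443847656, 215.33216857910156), 83.8373031616211) [[411.0, -130.0], [625.0, -153.0], [657.0, 151.0], [443.0, 174.0]]
rail 936 [646.    4.4  64.1] ((645.9317016601562, 1.098602294921875), (300.6156921386719, 13.368391990661621), 83.89006042480469)
rail 1032 [419.4  26.5  64.1] ((419.46063232421875, 26.092071533203125), (299.4287414550781, 12
[... 707 characters left out ...]
0.6] span [48.9 45.3  5.5]
tall 195 [443.4 -22.3 110.3] [33.1 29.   5.9]
tall 250 [609.7 -58.1 110. ] [31.9 29.6  4.9]
board 55.34630314931519 ((521.6956787109375, -12.676544189453125), (354.69970703125, 208.45993041992188), 83.47669219970703) [[398.0, -177.0], [605.0, -201.0], [645.0, 152.0], [438.0, 175.0]]
rail 145 [407.8 -83.   64.8] ((406.686279296875, -83.54652404785156), (79.46453094482422, 17.35211944580078), 84.39701843261719)
rail 364 [425.7  83.3  64.7] ((423.86370849609375, 82.57459259033203), (181.6068115234375, 20.34478759765625), 83.98957824707031)
rail 902 [645.4   2.3  64.6] ((635.3067016601562, 2.7464447021484375), (297.9358825683594, 36.869991302490234), 83.59078216552734)
```

```bash
cat > b.py <<'E'
from m import *
import sys
th=np.radians(83.85); d=np.array([-np.cos(th),-np.sin(th)]); e=np.array([-d[1],d[0]]); c0=np.array([533.5,13])
def st(xy): r=np.asarray(xy)[:2]-c0; return r@d,r@e
def info():
    s=env.get_state(); R=s['orientation']
    print('t',round(s['time'],2),'s,t',np.round(st(s['tcp_pos']),1),'z',round(s['tcp_pos'][2],1),'yaw err deg',round(np.degrees(np.arctan2(R[:2,1]@d,R[:2,1]@e)),2),'tool z.d',(R[:2,2]@d).round(3),'op',round(s['opening'],1),'F',s['contact_force'].round(1))
def look(tag,show=0):
    p,dd=grab('top',tag); P=cloud('top',dd); h=cv2.cvtColor(p,cv2.COLOR_RGB2HSV)
    for b in blobs((abs(h[...,0].astype(int)-112)<12)&(h[...,1]>150)&(h[...,2]>40)):
        q=P[b];print('blue',b.sum(),np.round(st(np.nanmedian(q,0)),1),np.nanmedian(q[:,2]).round(1))
    for b in blobs((P[...,2]>92)&(P[...,2]<118)&(abs(P[...,0]-530)<130)&(abs(P[...,1])<170),15):
        print('tall',b.sum(),P[b].mean(0).round(0),np.round(st(P[b].mean(0)),1))
E
python3 -m inch '[[60,-359.5,-481,-59,0,0],[60,-359.5,-481,-59,0,0],[60,-359.5,-481,-59,0,0],[60,-359.5,-481,-59,0,0],[60,-359.5,-481,-59,0,0],[60,-359.5,-481,-59,0,0],[60,-359.5,-481,-59,0,0],[60,-359.5,-481,-59,0,0],[60,-359.5,-481,-59,0,0],[60,-359.5,-481,-59,0,0],[60,-359.5,-481,-59,0,0],[60,-359.5,-481,-59,0,0]]' 0.5
python3 -c "
from b import *
info()"
```

```text
time: 1.6
tcp_pos: [547.6, -39.0, 170.9]
orientation: [[-0.001, 0.994, -0.107], [-0.0, -0.107, -0.994], [-1.0, -0.001, 0.0]]
contact_force: [-0.1, 1.1, -0.4]
opening: 21.4
t 1.6 s,t [50.2 19.6] z 170.9 yaw err deg -0.01 tool z.d 1.0 op 21.4 F [-0.1  1.1 -0.4]
```

```bash
python3 -m inch '[[50,0,0,0,0,0],[90,0,0,0,0,0],[106,0,0,0,0,0],[111,0,0,0,0,0],[111,0,0,0,0,0]]'
python3 -c "
from b import *
info(); p,d=grab('scene','s1'); cv2.imwrite('pics/s1c.png',cv2.resize(p[130:280,160:460,::-1],None,fx=2.5,fy=2.5))"
```

```text
time: 2.22
tcp_pos: [549.0, -39.3, 61.7]
orientation: [[0.002, 0.994, -0.108], [-0.0, -0.108, -0.994], [-1.0, 0.002, 0.0]]
contact_force: [-0.5, 0.3, -0.1]
opening: 21.3
t 2.23 s,t [50.3 21. ] z 61.7 yaw err deg 0.03 tool z.d 1.0 op 21.3 F [-0.5  0.3 -0.1]
```

View pics/s1c.png

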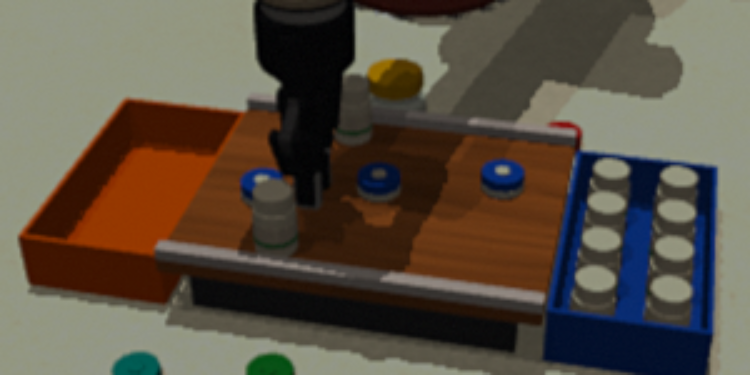

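The shot shows the fingertips just above the board, around crop (310,190), behind the first pot and clear of both bottles. I'll push that one over the end now.

```bash
python3 -m inch '[[1,0,6,0,0,0],[1,0,14,0,0,0],[1,0,22,0,0,0],[1,0,32,0,0,0],[1,0,43,0,0,0],[1,5,55,0,0,0],[1,10,67,0,0,0],[1,16,80,0,0,0],[1,21,92,0,0,0],[1,26,105,0,0,0],[1,30,117,0,0,0],[1,30,117,0,0,0]]'
python3 -m inch '[[-50,0,0,0,0,0],[-80,0,0,0,0,0],[-80,-30,-50,0,0,0]]'
python3 -c "
from b import *
info();look('t2')"
```

```text
time: 3.78
tcp_pos: [565.6, -159.2, 59.4]
orientation: [[0.0, 0.994, -0.108], [0.0, -0.108, -0.994], [-1.0, 0.0, -0.0]]
contact_force: [0.5, 0.3, -0.1]
opening: 21.3
time: 4.15
tcp_pos: [544.0, -107.2, 144.0]
orientation: [[0.008, 0.994, -0.11], [-0.003, -0.11, -0.994], [-1.0, 0.008, 0.002]]
contact_force: [1.1, 0.8, -0.5]
opening: 21.5
t 4.15 s,t [118.4  23.3] z 144.0 yaw err deg 0.19 tool z.d 1.0 op 21.5 F [ 1.1  0.8 -0.5]
blue 2628 [-214.    -7.3] 3.8
blue 123 [200.7  35.6] 19.5
blue 145 [-3.1 -8.5] 70.2
blue 188 [-95.9 -34.8] 70.1
tall 259 [608. -57. 107.] [61.3 81.5]
tall 264 [444. -20. 107.] [ 42.1 -85.1]
```

View pics/t2.png

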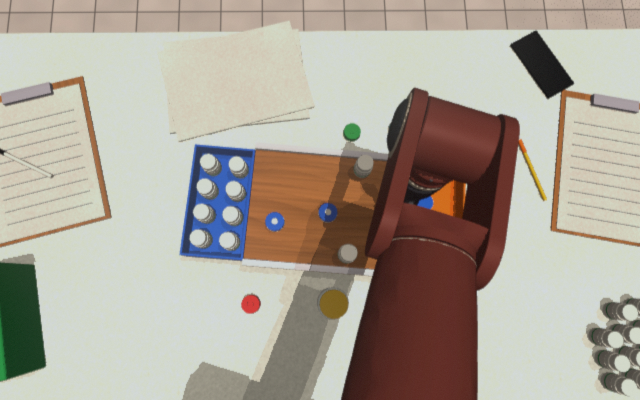

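Pot 1 is in the tray, visible at (425,202) with its top at z≈20, and the bottles haven't moved. Pot 2 next.

```bash
python3 -m inch '[[0,-10,-50,0,0,0],[0,-20,-100,0,0,0],[0,-28,-145,0,0,0],[0,-28,-157,0,0,0],[0,-28,-157,0,0,0],[45,-28,-157,0,0,0],[70,-28,-157,0,0,0],[79,-28,-157,0,0,0],[79,-28,-157,0,0,0],[79,-28,-157,0,0,0]]'
python3 -c "
from b import *
info()"
```

```text
time: 5.45
tcp_pos: [531.1, 53.3, 61.8]
orientation: [[0.003, 0.994, -0.108], [-0.0, -0.108, -0.994], [-1.0, 0.003, -0.0]]
contact_force: [-0.0, 0.5, 0.8]
opening: 21.5
t 5.45 s,t [-39.8  -6.7] z 61.8 yaw err deg 0.03 tool z.d 1.0 op 21.5 F [-0.   0.5  0.8]
```

```bash
python3 -m inch '[[2,0,6,0,0,0],[2,0,14,0,0,0],[2,0,22,0,0,0],[2,0,32,0,0,0],[2,0,43,0,0,0],[2,0,55,0,0,0],[2,0,67,0,0,0],[2,0,79,0,0,0],[2,0,91,0,0,0],[2,0,103,0,0,0],[2,0,115,0,0,0],[2,0,127,0,0,0]]'
python3 -m inch '[[0,0,12,0,0,0],[0,0,24,0,0,0],[0,0,36,0,0,0],[0,0,48,0,0,0],[0,0,60,0,0,0],[0,0,72,0,0,0],[0,0,80,0,0,0],[0,0,80,0,0,0]]'
python3 -m inch '[[-50,0,80,0,0,0],[-80,0,40,0,0,0],[-80,0,-20,0,0,0],[-80,0,-80,0,0,0],[-80,0,-140,0,0,0],[-80,0,-160,0,0,0]]'
python3 -c "
from b import *
info();look('t3')"
```

```text
time: 6.95
tcp_pos: [516.1, -73.3, 58.3]
orientation: [[-0.0, 0.994, -0.107], [0.0, -0.107, -0.994], [-1.0, -0.0, -0.0]]
contact_force: [1.0, -0.3, -0.5]
opening: 21.2
time: 7.95
tcp_pos: [507.7, -152.6, 58.3]
orientation: [[0.0, 0.994, -0.108], [0.0, -0.108, -0.994], [-1.0, 0.0, -0.0]]
contact_force: [-0.9, -0.4, 0.1]
opening: 21.1
time: 8.7
tcp_pos: [524.6, 10.3, 138.3]
orientation: [[0.0, 0.995, -0.103], [0.001, -0.103, -0.995], [-1.0, 0.0, -0.001]]
contact_force: [0.8, 0.4, 0.4]
opening: 21.4
t 8.7 s,t [ 3.6 -8.6] z 138.3 yaw err deg -0.23 tool z.d 1.0 op 21.4 F [0.8 0.4 0.4]
blue 2702 [-214.    -7.5] 3.7
blue 192 [198.4  37.6] 19.2
blue 131 [-103.2  -34.5] 70.0
blue 201 [197.2  -8.1] 18.9
```

View pics/t3.png

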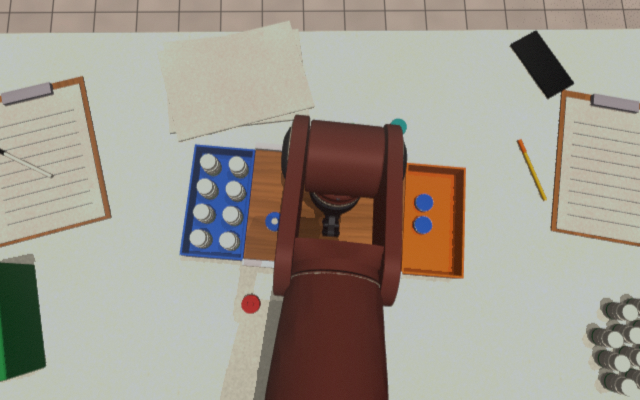

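Pots 1 and 2 now lie flat side by side in the tray at (424,202) and (422,225). Pot 3 remains at (275,221).

```bash
python3 -m inch '[[0,-10,-50,0,0,0],[0,-20,-100,0,0,0],[0,-26,-135,0,0,0],[0,-26,-144,0,0,0],[0,-26,-144,0,0,0],[40,-26,-144,0,0,0],[65,-26,-144,0,0,0],[78,-26,-144,0,0,0],[78,-26,-144,0,0,0],[78,-26,-144,0,0,0]]'
python3 -c "
from b import *
info(); p,d=grab('scene','s4'); cv2.imwrite('pics/s4c.png',cv2.resize(p[130:280,160:460,::-1],None,fx=2.5,fy=2.5))"
```

```text
time: 10.0
tcp_pos: [515.5, 152.7, 61.6]
orientation: [[0.002, 0.994, -0.108], [0.0, -0.108, -0.994], [-1.0, 0.002, -0.0]]
contact_force: [0.7, 0.4, 1.1]
opening: 21.2
t 10.0 s,t [-137.   -32.9] z 61.6 yaw err deg 0.02 tool z.d 1.0 op 21.2 F [0.7 0.4 1.1]
```

View pics/s4c.png

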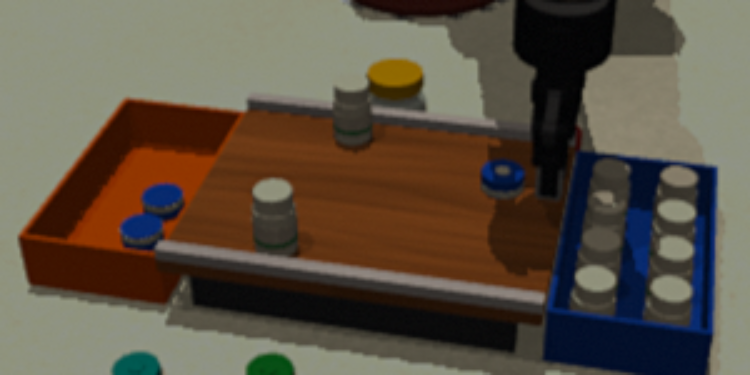

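Fingertips are at crop (550,185), between pot 3 and the stock tray, touching nothing. I'll sweep pot 3 now, steering around bottle 2.

```bash
python3 -m inch '[[2,0,6,0,0,0],[2,0,14,0,0,0],[2,1,22,0,0,0],[2,3,32,0,0,0],[2,5,43,0,0,0],[2,7,55,0,0,0],[2,9,67,0,0,0],[2,11,79,0,0,0],[2,13,91,0,0,0],[2,15,102,0,0,0],[2,17,113,0,0,0],[2,18,124,0,0,0]]'
python3 -m inch '[[0,0,12,0,0,0],[0,0,24,0,0,0],[0,0,36,0,0,0],[0,0,48,0,0,0],[0,0,60,0,0,0],[0,0,72,0,0,0],[0,0,84,0,0,0],[0,0,96,0,0,0],[0,0,106,0,0,0]]'
python3 -c "
from b import *
info();look('t5')"
```

```text
time: 11.55
tcp_pos: [519.1, 27.0, 58.3]
orientation: [[0.0, 0.994, -0.107], [-0.0, -0.107, -0.994], [-1.0, 0.0, 0.0]]
contact_force: [0.4, -0.9, 0.3]
opening: 21.5
time: 12.68
tcp_pos: [507.6, -78.4, 58.3]
orientation: [[0.0, 0.994, -0.107], [-0.0, -0.107, -0.994], [-1.0, 0.0, 0.0]]
contact_force: [-1.2, 0.5, -0.2]
opening: 21.5
t 12.68 s,t [ 93.7 -16. ] z 58.3 yaw err deg 0.01 tool z.d 1.0 op 21.5 F [-1.2  0.5 -0.2]
blue 2687 [-214.1   -7.6] 3.7
blue 76 [193.  -16.6] 18.9
tall 81 [613. -49. 107.] [52.8 85.8]
tall 43 [478. -67. 112.] [ 85.3 -46.8]
tall 82 [447. -11. 106.] [ 32.8 -83.7]
```

```bash
python3 -m inch '[[0,-3,10,0,0,0],[0,-7,20,0,0,0],[0,-11,30,0,0,0],[0,-15,40,0,0,0],[0,-20,50,0,0,0],[0,-24,60,0,0,0],[0,-28,73,0,0,0],[0,-28,73,0,0,0]]'
python3 -m inch '[[-40,-28,73,0,0,0],[-90,-28,73,0,0,0],[-150,-28,73,0,0,0],[-150,30,80,0,0,0],[-150,90,90,0,0,0],[-150,90,150,0,0,0],[-150,90,210,0,0,0],[-150,90,270,0,0,0],[-150,90,330,0,0,0],[-150,90,330,0,0,0],[-150,90,330,0,0,0]]'
python3 -c "
from b import *
info();look('t6')"
```

```text
time: 13.72
tcp_pos: [471.7, -148.1, 58.4]
orientation: [[0.0, 0.994, -0.109], [-0.0, -0.109, -0.994], [-1.0, 0.0, 0.0]]
contact_force: [1.1, 0.3, -0.4]
opening: 21.4
time: 15.1
tcp_pos: [526.2, -484.4, 207.7]
orientation: [[-0.0, 0.994, -0.107], [0.001, -0.107, -0.994], [-1.0, -0.0, -0.001]]
contact_force: [1.4, 0.3, 0.5]
opening: 21.5
t 15.1 s,t [495.3  46. ] z 207.7 yaw err deg -0.0 tool z.d 1.0 op 21.5 F [1.4 0.3 0.5]
blue 2730 [-214.    -8.4] 3.7
blue 191 [198.4  37.9] 18.9
blue 199 [197.9  -8.3] 19.1
blue 58 [196.7 -43.1] 35.9
tall 258 [608. -57. 107.] [61.3 81.5]
tall 266 [444. -20. 107.] [ 42.3 -85.1]
```

View pics/t6.png

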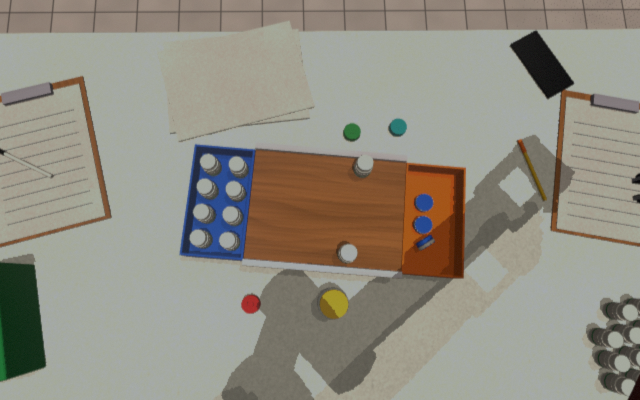

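All three pots are in the tray and the board is clear apart from the two bottles. Pot 3, at (426,242), seems to stand on its edge against pot 2. I'll let a second pass and check that it's at rest and the jar hasn't moved.

```bash
python3 -m inch '[[0,0,0,0,0,0],[0,0,0,0,0,0],[0,0,0,0,0,0],[0,0,0,0,0,0],[0,0,0,0,0,0],[0,0,0,0,0,0],[0,0,0,0,0,0],[0,0,0,0,0,0]]' >/dev/null
python3 -c "
from b import *
info();look('t7')
p,d=load('t7');P=cloud('top',d);h=cv2.cvtColor(p,cv2.COLOR_RGB2HSV)
b=max(blobs((abs(h[...,0].astype(int)-25)<4)&(h[...,1]>180)&(h[...,2]>60)),key=np.sum);print('jar',np.nanmedian(P[b],0))
a=p[185:265,395:475,::-1]
p2,_=grab('scene','s7'); b=p2[160:260,165:265,::-1]
cv2.imwrite('pics/c7.png',np.hstack([cv2.resize(a,(380,380)),cv2.resize(b,(380,380))]))"
```

```text
t 16.15 s,t [495.9  46. ] z 208.3 yaw err deg -0.0 tool z.d 1.0 op 21.3 F [ 0.7 -0.5  0.6]
blue 2746 [-214.1   -7.7] 3.7
blue 193 [198.1  37.8] 19.3
blue 199 [197.7  -8.3] 19.0
blue 59 [196.5 -43.8] 36.6
tall 262 [608. -57. 107.] [61.3 81.5]
tall 265 [444. -20. 107.] [ 42.1 -85.4]
jar [357.64838871   3.40978973  68.99313291]
```

View pics/c7.png

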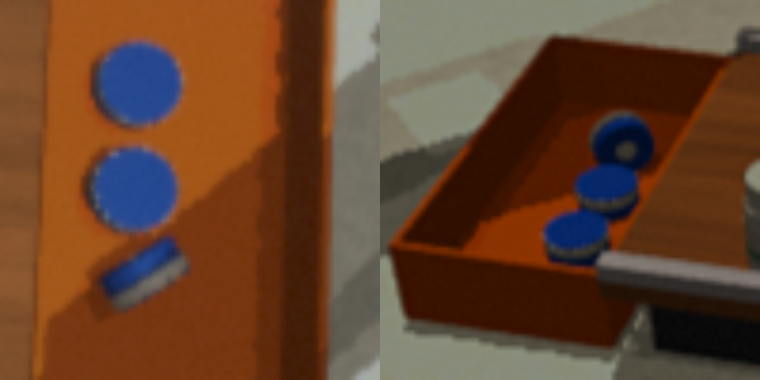

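The crops show pots 1 and 2 lying flat and pot 3 standing on its edge. All are at rest inside the tray, below the rim. The apparent 4 mm jar shift most likely comes from the new shadow and colour mask, since the arm never came near it. I'm handing in.

```bash
python3 -c "
from h import *
print(env.hand_in())"
```

```text
the job is handed in; nothing more can be done
None
```

All three blue pots are in the orange tray, and I handed the job in at about 16 s. I swept them one at a time along the board with partly closed fingertips and never gripped or lifted them.

- **Pots:** in two pictures about a second apart, all three were at rest below the tray rim. Pots 1 and 2 flipped over as they fell and lie flat. Pot 3 stands on its edge next to pot 2 instead of lying flat, and I left it that way.
- **Bottles:** both still stand where they were, to within about 1–2 mm of measurement noise.
- **Jar:** it is still standing. The final measurement put it about 4 mm from the first one. The arm was never near it, so I put this down to the shadow across its cap and a changed colour threshold, but I didn't check it a second way.
- **Forces:** the readings I took stayed around 1–2 N, and the arm finished clear of everything.

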